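# Lay the dial-lid jar in its cradle and latch the gate

### The arm

A 7-joint arm with a two-finger parallel gripper is mounted at the origin on the work surface. World frame = base frame: x ahead of the robot, y to its left, z up, the work surface at z = 0. Lengths are in m, angles in rad, forces in N, time in s.
With the tool pointing down it reaches from about 0.4 to 0.925 m from the base axis. Payload 5.6 kg.
Tool frame: the origin (TCP) lies on the centre line of the jaws, within the pads' length; the fingertips stand 11 mm ahead of it and the grasp point (between the pads) lies 8 mm behind it; x points along the fingers, y is the direction in which the jaws open and shut, and the axes are right-handed (so a half turn about x gives the same grasp; the last joint's range is limited). The gripper opens to 85 mm and grips with 20 to 120 N. Pads are 22 mm wide; open, the fingers measure 114 mm over their backs; the gripper's body (76 mm by 85 mm) begins 54 mm behind the grasp point. The pads swing forward as they close: fully open they stand 13 mm farther back than shut.
Start: joints at [1.27, 0.468, -0.012, 1.603, 0.006, 1.071, -0.056], TCP at [0.166, -0.629, 0.242] pointing down, gripper open.
Joint ranges: [-2.53, 2.53], [-0.31, 2.02], [-1.57, 1.55], [0.28, 2.44], [-1.29, 4.43], [0.15, 1.84], [-2.92, 2.92]. Speed limits (rad/s): [2.57, 2.57, 3.14, 3.14, 3.14, 3.14, 3.14].

### API

Orientations are given as a 3x3 rotation matrix whose columns are the frame's x, y, z axes.
In Python, from rig import ctrl gives the robot as it stands.
- The arm moves only by the shell command python3 -m pendant 'ROWS' [OPENING]. ROWS is JSON, a list of rows, each a list of 2 entries, a list of its own where there are three numbers: the shift along the tool's x, y, z in m, then the turn about the tool's x in degrees. A call has 1 to 20 rows; each row shifts and turns the commanded pose from where the row before left it, along the tool's axes as they then stand; what a row does not reach is not made up. A row lasts 1/8 s, in which the tool goes at most 62.5 mm and 10.7 degrees, less where a joint would pass 70% of its speed; a pose out of reach is approached as far as the arm can. A call is refused whole if a number of a shift passes 0.0625 or a number of a turn 10.7, either way. A call with a gripper value outside its range is refused whole. OPENING is the finger opening in m, from 0 to 0.0854, set as the call begins (- or left out, the last holds). The fingers move at their own pace and stop on an object; the grip force is fixed at half the most. Time passes only in rows, so rows that do not move let the fingers close. It gives the time, the measured TCP pose, the force and the opening at its end, in the units of the state.
- ctrl.sense(): the state, without advancing time (a new reading comes with each control period).
- ctrl.grab_frame(name): name is "scene" or "side" or "wrist"; returns the picture (400x640x3 uint8, red, green, blue); there is no depth.
- ctrl.calibration(name): a dict with "vfov" (degrees; the focal length in pixels is half the picture's height over the tangent of half this angle, whatever the lens; pixels are square), "cx", "cy" (the principal point, pixels), "dist" ([k1, k2, p1, p2, k3] as OpenCV has them; the pictures are not rectified), "extrinsics" (4x4, takes a point from world to camera coordinates). Camera axes: x right, y down, z forward; pixel columns grow to the right and rows downward; lengths in m; the calibration is good to about 2 mm. A picture is of the moment at which its call begins: read the wrist's pose just before it. calibration takes no time and is no camera call; for the wrist camera it gives the pose at the moment of the call.
- ctrl.sign_off(): hands the job in, once; it reports no verdict.
The state is a dict: "clock": time; "qpos": joint angles; "joint_vel": joint speeds; "tau": joint torques, N m; "tcp_pos": TCP position; "tool_rot": TCP orientation; "force": force on the tool from outside, world axes, zero at the start; "torque": the same for the moment, N m; "grip_width": finger opening in m.
Only numpy, scipy, OpenCV 4.12 (cv2) and the standard library are available. Lean on these libraries where they do the work, as an engineer would, in place of code of your own. Each camera call takes 0.05 s, during which the arm holds its last target.

### The job

Tip the tall grey jar over so that it lies on its side in the wooden cradle it stands in front of, dial lid towards the closed far end, and push it in until its foot is clear of the gateway. Then swing the gate shut behind it until it snaps fully home on its ball catch, and leave the trowel, the hand rake, the white pot and the caddy where they are.

Things in the scene. Friction and masses are not known exactly. Their poses are not given: they have to be found in the camera images.
- jar: Closed grey plastic jar: cylinder 96 mm diameter, 146 mm high, plus a dial lid 84 mm wide, 22 mm high with a 4 mm ridge on it (172 mm in all), 0.25 to 0.5 kg. Origin: centre of its foot; +z along its axis to the lid. Starts upright on the cradle's sole plate, foot edge 8 to 24 mm short of the mouth, up to 8 mm off centre. Pushed near its top it tips over its foot edge, past about 31 degrees by itself.
- jar_lid (a point): Centre of the outer face of the jar's dial lid, on the jar's axis 172 mm from its foot.
- cradle: Fixed low plywood cradle. Origin: middle of its open mouth, at board level; +y runs level from the mouth to the closed end, z up. From y = 0 to 0.184 two planks form a V (35 degree slopes) that holds the lying jar with its axis at x = 0, z = 0.055; low sides 36 mm high out to x = +-0.066; closed end 60 mm high. In front of the mouth a 4 mm thick, 160 mm wide sole plate reaches to y = -0.14.
- head_stop (a point): Inner face of the cradle's closed end, on the axis of the lying jar (cradle x = 0, y = 0.184, z = 0.055).
- gate (a joint): Gate angle in rad: 0 = shut and seated, 2.3 = fully out; starts 1.75 to 2.15, beside the jar. From above it opens counter-clockwise, shuts clockwise. Light hinge (0.02 N m friction), stays where it is left. Shutting, it meets the ball catch at about 0.1, needs some 5 N at its free edge to pass it at about 0.045, then snaps to the stop at 0.
- gate_hinge (a point): Hinge axis of the gate (vertical), at the gate's top height: cradle x = 0.075, y = -0.007, z = 0.080.
- gate_edge (a point): Top of the gate's free edge, mid-thickness, 129 mm from the hinge axis, 80 mm above the board. The leaf is a flat panel 10 mm thick, from 6 to 80 mm above the board. Shut, it runs from the hinge along the cradle's -x across the mouth, faces at cradle y = -0.012 (outer) and -0.002 (inner), so the jar's foot must lie past -0.002.
- pot: Bystander: open white ceramic pot, 124 mm at the rim wide, 100 mm high, standing. Origin: centre of its underside.
- trowel: Bystander: steel trowel with a round wooden handle, 320 mm long, lying flat along its x (handle to -x). Origin near its middle, on the board.
- rake: Bystander: wooden-handled three-tined hand rake, 320 mm long, 70 mm wide, lying along its x (handle to -x). Origin near its middle, on the board.
- caddy: Bystander, heavy and fixed: orange plastic tool caddy with four tilt-out bins, 170 x 300 mm, 220 mm high to its handle. Origin: centre of its underside.
- catch_post (a point): Centre of the top of the 86 mm high post (22 x 24 mm) beside the mouth at cradle x = -0.078, y = 0.004; the spring ball catch sticks out of it 45 mm above the board. A like post stands behind the hinge at cradle x = 0.0835, y = 0.010. The gateway between the posts is about 135 mm wide.

How it is judged:
By the outcome, as a careful person would: the job done as asked, in the order asked, and still so for the second after the job is handed in, with the robot touching nothing.
It also fails if it takes over 61 s, if anything falls off the work surface, if the arm or the gripper's body presses on something with over 40 N, if the wrist force passes 120 N, or if a joint passes its speed limit or range.

## Working session

There is one attempt and no reset: what is moved stays moved. The work goes in short steps, Python scripts to look and compute and a shell command to move; the robot and the scene stay as the last step left them, time stands still between calls to the robot, and variables do not carry over. Pictures are saved under pics/ and viewed, and the job is handed in when it is done.

```bash
ls; mkdir -p pics; python3 - <<'E'
from rig import ctrl
import cv2
s=ctrl.sense(); print(s)
for n in("scene","side","wrist"):
    c=ctrl.calibration(n); print(n,c)
    cv2.imwrite(f"pics/{n}0.png",ctrl.grab_frame(n)[:,:,::-1])
E
```

```text
pics
{'clock': 0.0, 'qpos': array([ 1.27001183,  0.46839356, -0.01160228,  1.60365727,  0.00597413,
        1.07143525, -0.05630499]), 'joint_vel': array([-1.54816000e-03,  2.19556390e-03,  2.97202965e-04, -7.30550478e-04,
       -1.59435408e-03, -1.06495828e-03, -5.40152648e-06]), 'tau': array([ 1.51116317e-03, -5.32374501e+01,  2.24675448e-02, -2.51294106e+01,
        1.14956274e-02,  7.87328667e-03, -6.58636196e-06]), 'tcp_pos': array([ 0.16550533, -0.62798888,  0.24131377]), 'tool_rot': array([[-5.75551526e-04,  2.54859377e-01, -9.66977956e-01],
       [ 1.76744388e-03, -9.66976346e-01, -2.54860004e-01],
       [-9.99998272e-01, -1.85576433e-03,  1.06095066e-04]]), 'force': array([ 0.75176205, -0.93684098, -0.39712117]), 'torque': array([-0.03896246, -0.02587039,  0.01188451]), 'grip_width': 0.08544980533228387}
scene {'vfov': 54.86339764301412, 'cx': 319.9965149747597, 'cy': 201.06898135496905, 'dist': array([-0.03099278,  0.        ,  0.        ,  0.        ,  0.        ]), 'extrinsics': array([[ 0.34563177,  0.93828491,  0.01265358, -0.16289813],
       [ 0.70135788, -0.249350
[... 306 characters left out ...]
.        ]), 'extrinsics': array([[-0.98781031, -0.15561367,  0.00389564,  0.49045488],
       [-0.10981328,  0.67890291, -0.72596961,  0.17253702],
       [ 0.11032604, -0.71754806, -0.68771574,  1.21501452],
       [ 0.        ,  0.        ,  0.        ,  1.        ]])}
wrist {'vfov': 61.79656693747766, 'cx': 323.37183509227236, 'cy': 200.73912429712544, 'dist': array([-0.06609672,  0.        ,  0.        ,  0.        ,  0.        ]), 'extrinsics': array([[ 0.25501734, -0.96693563, -0.00127965, -0.64894883],
       [-0.91333764, -0.2413156 ,  0.32799563, -0.04391064],
       [-0.31745946, -0.08247582, -0.94467837,  0.38079915],
       [ 0.        ,  0.        ,  0.        ,  1.        ]])}
```

View pics/scene0.png

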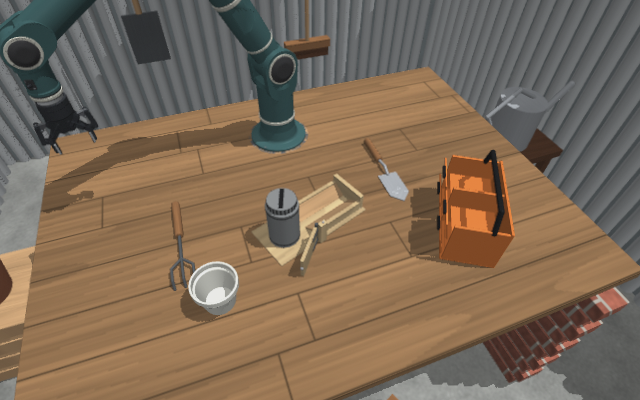

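View pics/side0.png

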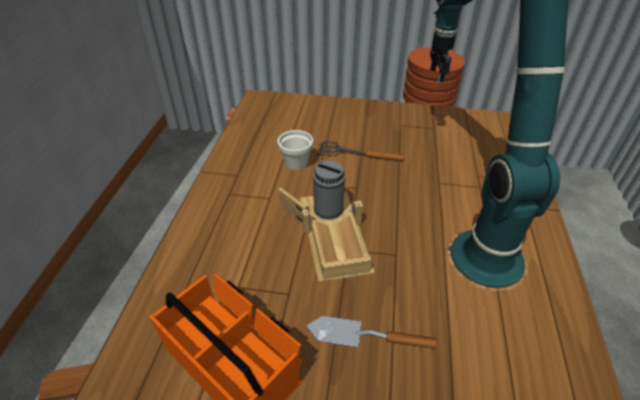

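View pics/wrist0.png

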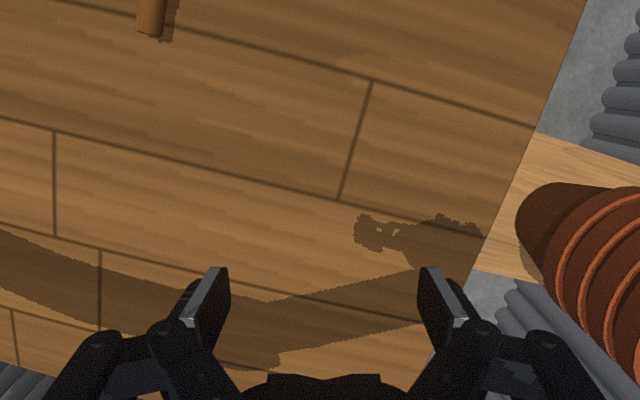

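```bash
python3 - <<'E'
import cv2
a=cv2.imread("pics/scene0.png")[150:310,160:420]; cv2.imwrite("pics/sc.png",cv2.resize(a,None,fx=3,fy=3,interpolation=cv2.INTER_CUBIC))
a=cv2.imread("pics/side0.png")[120:290,240:420]; cv2.imwrite("pics/si.png",cv2.resize(a,None,fx=3.5,fy=3.5,interpolation=cv2.INTER_CUBIC))
E
```

```text
(no output)
```

View pics/sc.png

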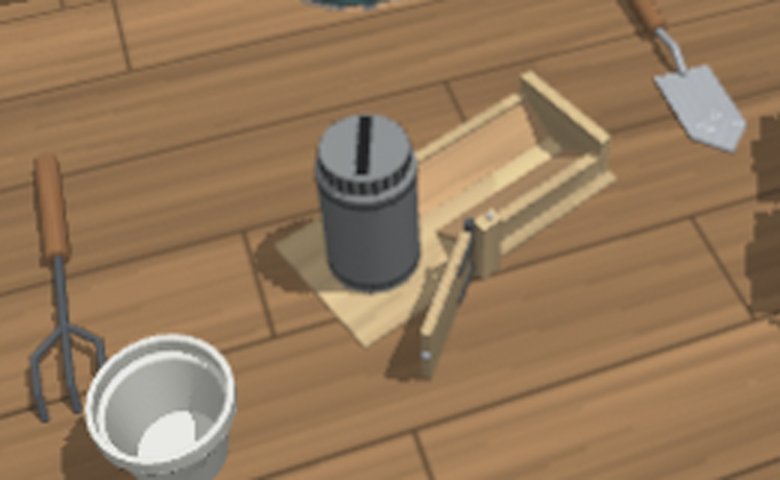

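View pics/si.png

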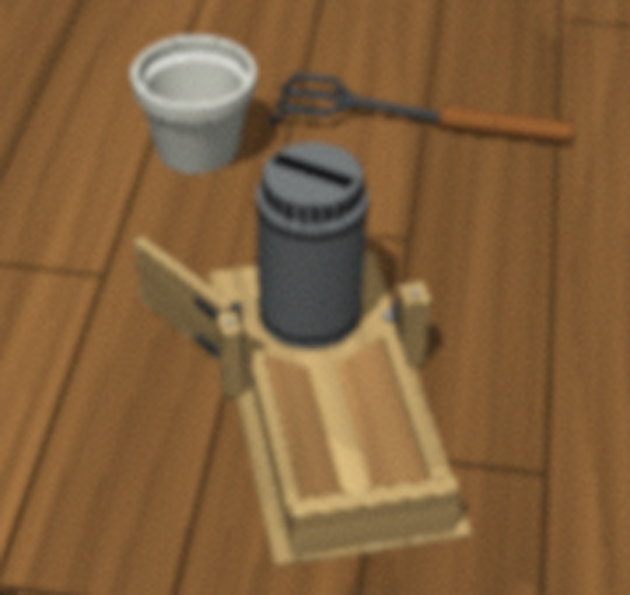

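```bash
cat > h.py <<'E'
import numpy as np, cv2
from rig import ctrl
def K(c):
    f=200/np.tan(np.radians(c['vfov']/2)); return np.array([[f,0,c['cx']],[0,f,c['cy']],[0,0,1]])
def proj(c,P):
    E=c['extrinsics']; r,_=cv2.Rodrigues(E[:3,:3])
    return cv2.projectPoints(np.asarray(P,float).reshape(-1,3),r,E[:3,3],K(c),c['dist'])[0].reshape(-1,2)
def ray(c,p,z):
    E=c['extrinsics']; n=cv2.undistortPoints(np.array([[p]],float),K(c),c['dist'])[0,0]
    d=E[:3,:3].T@np.array([*n,1]); o=-E[:3,:3].T@E[:3,3]
    return o+d*(z-o[2])/d[2]
def tw(q,P):
    P=np.asarray(P,float).reshape(-1,3); x,y,a=q[:3]; c,s=np.cos(a),np.sin(a)
    return np.c_[x+c*P[:,0]-s*P[:,1], y+s*P[:,0]+c*P[:,1], P[:,2]]
E
cat > fit.py <<'E'
from h import *
from scipy.optimize import least_squares
cs=ctrl.calibration("scene"); ci=ctrl.calibration("side")
fs=lambda u,v:((u+.5)/3-.5+160,(v+.5)/3-.5+150)
fi=lambda u,v:((u+.5)/3.5-.5+240,(v+.5)/3.5-.5+120)
O=[(cs,fs(488,218),(.0835,.010,.086)),(cs,fs(366,345),(.08,-.14,.004)),(cs,fs(278,245),(-.08,-.14,.004)),
(cs,fs(520,82),(-.066,.184,.06)),(cs,fs(598,150),(.066,.184,.06)),
(ci,fi(230,320),(.0835,.010,.086)),(ci,fi(415,293),(-.078,.004,.086)),(ci,fi(215,272),(.08,-.14,.004)),
(ci,fi(290,500),(.066,.184,.06)),(ci,fi(455,482),(-.066,.184,.06))]
R=lambda q:np.concatenate([proj(c,tw(q,P))[0]-p for c,p,P in O])
best=min((least_squares(R,[.5,-.1,a],loss='soft_l1') for a in np.arange(-3,3,1)),key=lambda s:s.cost)
q=best.x; print("cradle",q,np.degrees(q[2])); print(R(q).reshape(-1,2).round(1).tolist())
def loc(p): 
    c,s=np.cos(q[2]),np.sin(q[2]); d=np.asarray(p)[:2]-q[:2]; return np.array([c*d[0]+s*d[1],-s*d[0]+c*d[1]])
for n,c,p,z in [("jarlid",cs,fs(365,145),.176),("jarlid",ci,fi(313,170),.176),("gate",cs,fs(428,337),.08),("gate",ci,fi(140,241),.08)]:
    w=ray(c,p,z); print(n,w,loc(w))
for n,c,p,z in [("rim",cs,(214,283),.1),("rim",ci,(295.5,140),.1)]: w=ray(c,p,z); print(n,w,loc(w))
for n,p in [("rakeend",(175,205)),("rakeneck",(180,237)),("tine",(172,288)),("tine",(195,280))]:w=ray(cs,p,.01);print(n,w,loc(w))
for n,p in [("trowel tip",(405,198)),("handle",(365,142))]:w=ray(cs,p,.01);print(n,w,loc(w))
E
python3 fit.py
```

```text
cradle [ 0.4660309  -0.05757729  0.33947974] 19.450756119436317
[[-0.2, -0.2], [-0.5, -0.0], [-1.4, -0.8], [0.3, -2.7], [1.6, -2.7], [-0.2, 0.4], [-0.1, -0.1], [-1.6, -0.1], [-0.4, 0.1], [-0.2, -1.7]]
jarlid [ 0.49143279 -0.12290086  0.176     ] [ 0.00219963 -0.07005417]
jarlid [ 0.48647387 -0.12033098  0.176     ] [-0.00162051 -0.06597965]
gate [ 0.64745048 -0.11648039  0.08      ] [ 0.15145108 -0.11595348]
gate [ 0.63963554 -0.11315525  0.08      ] [ 0.14518941 -0.11021577]
rim [ 0.64425396 -0.34890545  0.1       ] [ 0.07104024 -0.33404916]
rim [ 0.63541635 -0.34824187  0.1       ] [ 0.06292799 -0.33048055]
rakeend [ 0.2558445  -0.42635723  0.01      ] [-0.3209931 -0.2777416]
rakeneck [ 0.39367388 -0.42626808  0.01      ] [-0.19100023 -0.32355425]
tine [ 0.5636243 -0.467981   0.01     ] [-0.04463947 -0.41947944]
tine [ 0.55948968 -0.40460901  0.01      ] [-0.02743547 -0.3583474 ]
trowel tip [0.48100125 0.29975617 0.01      ] [0.13310678 0.33195466]
handle [0.16992991 0.29552679 0.01      ] [-0.16161948  0.43155235]
```

```bash
python3 -m pendant '[[[0,0,0],-10.5],[[0,0,0],-10.5],[[0,0,0],-10.5],[[0,0,0],-10.5],[[0,0,0],-10.5],[[0,0,0],-10.5],[[0,0,0],-10.5],[[0,0,0],-10.5],[[0,0,0],-10.5],[[0,0,0],0]]' 0.04; python3 -m pendant '[[[0,0.052,-0.03],0],[[0,0.052,-0.03],0],[[0,0.052,-0.03],0],[[0,0.052,-0.03],0],[[0,0.052,-0.03],0],[[0,0.052,-0.03],0],[[0,0.052,-0.03],0],[[0,0.052,-0.03],0],[[0,0.052,-0.03],0],[[0,0,0],0],[[0,0,0],0]]'
cat > st.py <<'E'
from h import *
import sys
q=np.array([.4660,-.0576,.3395])
def loc(p):
    c,s=np.cos(q[2]),np.sin(q[2]); d=np.asarray(p)[:2]-q[:2]; return np.array([c*d[0]+s*d[1],-s*d[0]+c*d[1]])
if __name__=="__main__":
    s=ctrl.sense(); r=s['tool_rot']
    print("t",s['clock'],"cradle",loc(s['tcp_pos']).round(4),"z",s['tcp_pos'][2].round(4),"yaw err",np.degrees(np.arctan2(r[1,1],r[0,1])-q[2]).round(2),"F",s['force'].round(1),"w",s['grip_width'],"q",s['qpos'].round(2))
    for n in sys.argv[1:]:
        v,k=n.split(":"); cv2.imwrite(f"pics/{k}.png",cv2.resize(ctrl.grab_frame(v)[:,:,::-1],None,fx=1.25,fy=1.25))
E
python3 st.py wrist:w1 scene:s1
```

```text
clock: 1.4
tcp_pos: [0.1654, -0.6284, 0.2419]
tool_rot: [[0.0, 0.945, 0.328], [0.001, 0.328, -0.945], [-1.0, 0.0, -0.001]]
force: [-0.4, -0.0, 0.2]
grip_width: 0.04
clock: 2.78
tcp_pos: [0.518, -0.2196, 0.2419]
tool_rot: [[-0.001, 0.945, 0.328], [-0.0, 0.328, -0.945], [-1.0, -0.001, 0.0]]
force: [-0.6, -0.6, -0.7]
grip_width: 0.0399
t 2.775 cradle [-0.0049 -0.17  ] z 0.2419 yaw err -0.3 F [-0.6 -0.6 -0.7] w 0.03991789838808827 q [ 0.79  0.39 -0.56  1.79  0.24  1.03  0.47]
```

View pics/w1.png

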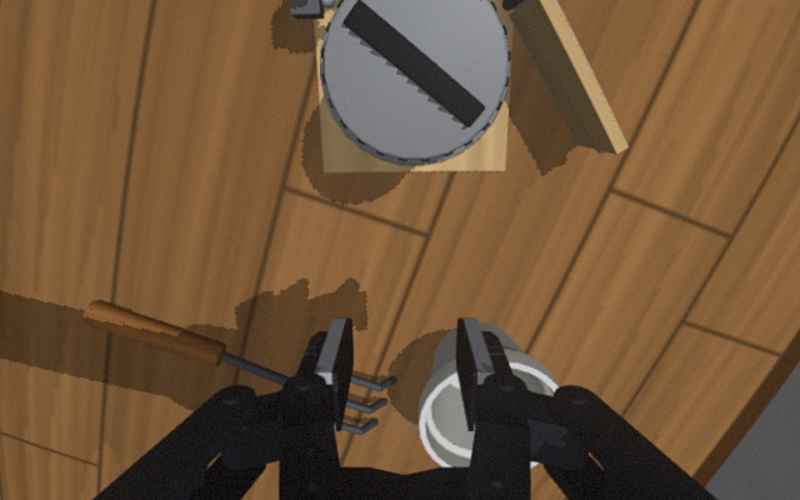

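View pics/s1.png

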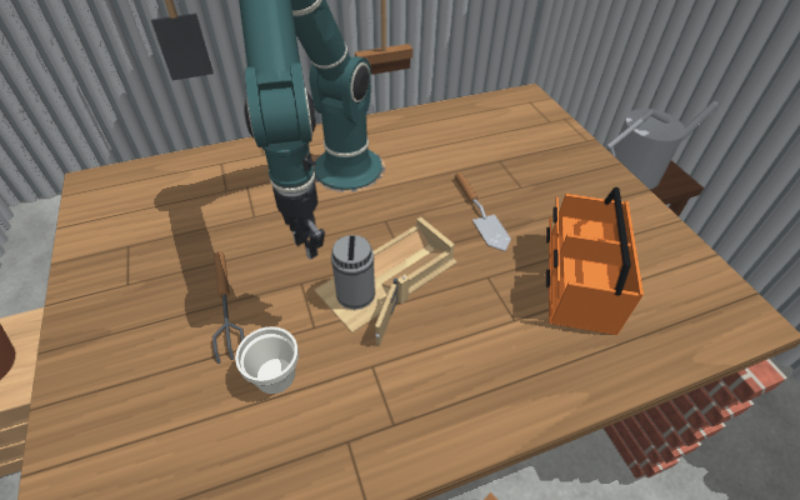

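```bash
python3 - <<'E'
from st import *
c=ctrl.calibration("wrist")
for n,p,z in[("lid",(416,71),.172),("lidL",(322,71),.172),("lidR",(510,71),.172),("cornerL",(325,171),.004),("cornerR",(507,170),.004),("gate",(620,150),.08)]:
    w=ray(c,np.array(p)/1.25,z); print(n,w.round(4),loc(w).round(4))
E
```

```text
lid [ 0.4884 -0.1244  0.172 ] [-0.0011 -0.0705]
lidL [ 0.4483 -0.1381  0.172 ] [-0.0435 -0.07  ]
lidR [ 0.5284 -0.1102  0.172 ] [ 0.0413 -0.0704]
cornerL [ 0.4399 -0.2148  0.004 ] [-0.077  -0.1395]
cornerR [ 0.5915 -0.1613  0.004 ] [ 0.0838 -0.1396]
gate [ 0.6404 -0.1172  0.08  ] [ 0.1446 -0.1143]
```

```bash
python3 -m pendant '[[[0.05,0.004,0],0],[[0.046,0,0],0],[[0,0,0],0],[[0,0,-0.02],0],[[0,0,-0.015],0],[[0,0,-0.008],0],[[0,0,-0.007],0],[[0,0,-0.006],0],[[0,0,-0.006],0],[[0,0,-0.006],0],[[0,0,-0.006],0],[[0,0,0],0]]'; python3 st.py scene:s2 wrist:w2
```

```text
clock: 4.38
tcp_pos: [0.4974, -0.1473, 0.1461]
tool_rot: [[-0.001, 0.944, 0.331], [0.0, 0.331, -0.944], [-1.0, -0.001, -0.001]]
force: [-0.5, 0.1, -0.2]
grip_width: 0.0402
t 4.375 cradle [-0.0003 -0.095 ] z 0.1461 yaw err -0.13 F [-0.5  0.1 -0.2] w 0.04019465001340209 q [ 0.67  0.44 -0.54  1.97  0.31  0.81  0.29]
```

```bash
python3 -c "
import cv2
a=cv2.imread('pics/s2.png')[180:380,200:480]; b=cv2.imread('pics/w2.png')
cv2.imwrite('pics/m2.png',cv2.vconcat([cv2.resize(a,(420,300)),cv2.resize(b,(420,262))]))"
```

```text
(no output)
```

View pics/m2.png

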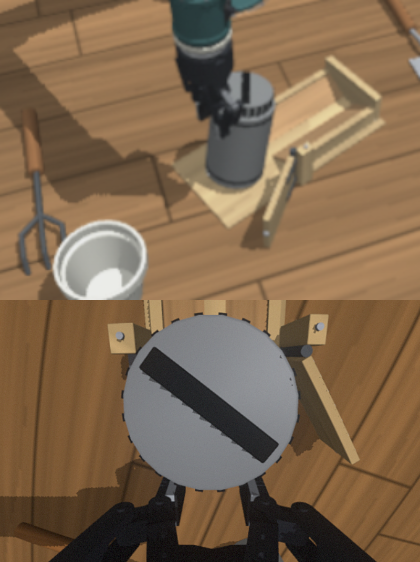

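The jar is tilting straight towards the cradle: in the scene view its foot is on the plate, and in the wrist view its lid sits between the posts. I'll continue the push.

```bash
python3 -m pendant '[[[0,0,-0.006],0],[[0,0,-0.006],0],[[0,0,-0.006],0],[[0,0,-0.006],0],[[0,0,-0.006],0],[[0,0,-0.005],0],[[0,0,0],0]]'; python3 st.py scene:s3 wrist:w3;  python3 -c "
import cv2
a=cv2.imread('pics/s3.png')[180:380,200:480]; b=cv2.imread('pics/w3.png')
cv2.imwrite('pics/m3.png',cv2.vconcat([cv2.resize(a,(420,300)),cv2.resize(b,(420,262))]))"
```

```text
clock: 5.35
tcp_pos: [0.4859, -0.1145, 0.1462]
tool_rot: [[-0.001, 0.944, 0.331], [0.0, 0.331, -0.944], [-1.0, -0.0, -0.0]]
force: [-0.1, -0.7, -0.3]
grip_width: 0.04
t 5.35 cradle [-0.0002 -0.0602] z 0.1462 yaw err -0.14 F [-0.1 -0.7 -0.3] w 0.04002472326613248 q [ 0.63  0.42 -0.56  2.02  0.31  0.79  0.23]
```

View pics/m3.png

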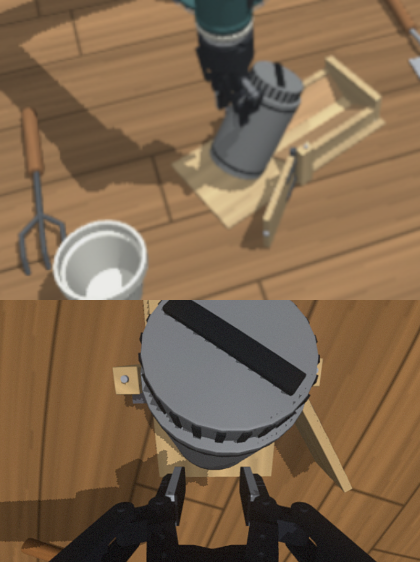

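Tilt is about 28°, and the foot edge hasn't moved. A few more mm should take it over.

```bash
python3 -m pendant '[[[0,0,-0.004],0],[[0,0,-0.004],0],[[0,0,-0.004],0],[[0,0,-0.004],0],[[0,0,-0.002],0],[[0,0,0],0],[[0,0,0],0],[[0,0,0],0],[[0,0,0],0]]'; python3 st.py scene:s4 wrist:w4;  python3 -c "
import cv2
a=cv2.imread('pics/s4.png')[180:380,200:480]; b=cv2.imread('pics/w4.png')
cv2.imwrite('pics/m4.png',cv2.vconcat([cv2.resize(a,(420,300)),cv2.resize(b,(420,262))]))"
```

```text
clock: 6.58
tcp_pos: [0.4803, -0.0981, 0.1463]
tool_rot: [[-0.0, 0.944, 0.33], [-0.0, 0.33, -0.944], [-1.0, -0.0, 0.0]]
force: [-0.1, 0.2, 0.1]
grip_width: 0.0401
t 6.575 cradle [-0.     -0.0429] z 0.1463 yaw err -0.19 F [-0.1  0.2  0.1] w 0.04010634098170229 q [ 0.61  0.4  -0.56  2.04  0.3   0.78  0.2 ]
```

View pics/m4.png

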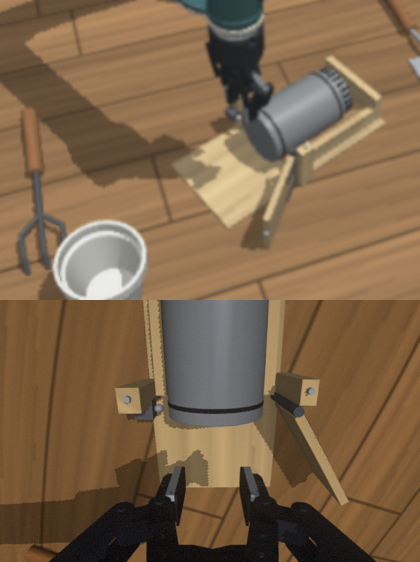

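```bash
python3 -m pendant '[[[0,0,0.04],0],[[0,0,0.03],0],[[0.045,0,0],0],[[0.045,0,0],0],[[0,0,0],0],[[0,0,-0.02],0],[[0,0,-0.015],0],[[0,0,-0.01],0],[[0,0,-0.008],0],[[0,0,-0.008],0],[[0,0,-0.008],0],[[0,0,-0.006],0],[[0,0,0],0]]'; python3 st.py scene:s5 wrist:w5;  python3 -c "
import cv2
a=cv2.imread('pics/s5.png')[180:380,200:480]; b=cv2.imread('pics/w5.png')
cv2.imwrite('pics/m5.png',cv2.vconcat([cv2.resize(a,(420,300)),cv2.resize(b,(420,262))]))"
```

```text
clock: 8.3
tcp_pos: [0.4785, -0.0929, 0.0562]
tool_rot: [[-0.0, 0.944, 0.331], [0.0, 0.331, -0.944], [-1.0, -0.0, -0.0]]
force: [1.0, 0.6, 0.4]
grip_width: 0.0404
t 8.3 cradle [ 0.     -0.0374] z 0.0562 yaw err -0.14 F [1.  0.6 0.4] w 0.040390055214816124 q [ 0.5   0.55 -0.46  2.09  0.42  0.59  0.08]
```

View pics/m5.png

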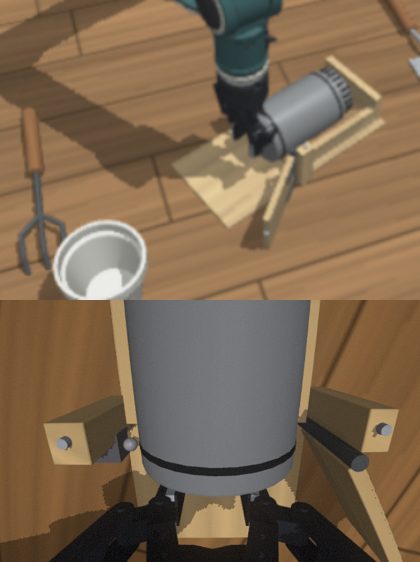

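```bash
python3 -m pendant '[[[0,0,0],0],[[0,0,0],0],[[0,0,-0.006],0],[[0,0,-0.006],0],[[0,0,-0.005],0],[[0,0,-0.005],0],[[0,0,-0.003],0],[[0,0,0],0]]' 0.015; python3 st.py scene:s6 wrist:w6 side:i6;  python3 -c "
import cv2
a=cv2.imread('pics/s6.png')[180:380,200:480]; b=cv2.imread('pics/w6.png');c=cv2.imread('pics/i6.png')[150:350,300:580]
cv2.imwrite('pics/m6.png',cv2.hconcat([cv2.vconcat([cv2.resize(a,(380,270)),cv2.resize(c,(380,270))]),cv2.resize(b,(420,540))]))"
```

```text
clock: 9.4
tcp_pos: [0.4701, -0.0692, 0.0562]
tool_rot: [[-0.0, 0.944, 0.33], [0.0, 0.33, -0.944], [-1.0, -0.0, -0.0]]
force: [-0.0, -1.1, -0.7]
grip_width: 0.0151
t 9.4 cradle [ 0.     -0.0124] z 0.0562 yaw err -0.16 F [-0.  -1.1 -0.7] w 0.015057660311862772 q [ 0.46  0.53 -0.46  2.12  0.42  0.58  0.03]
```

View pics/m6.png

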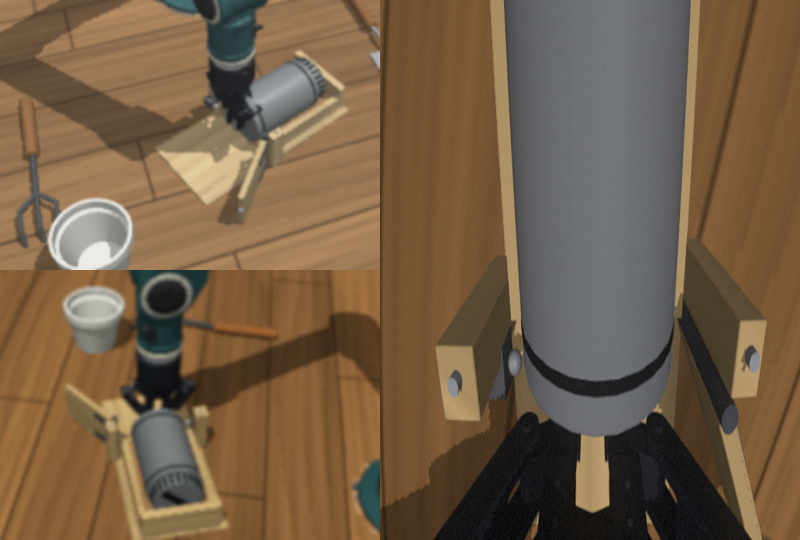

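View pics/w6.png

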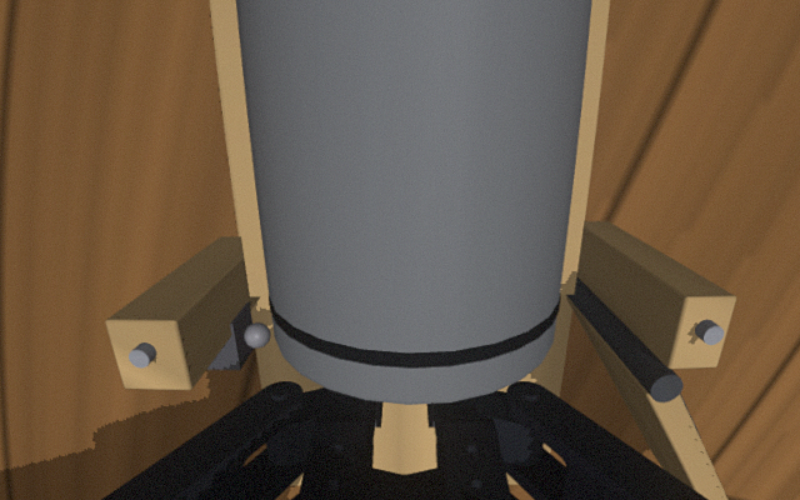

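```bash
cat > wr.py <<'E'
from st import *
import sys,json
c=ctrl.calibration("wrist")
for a in sys.argv[1:]:
    u,v,z=map(float,a.split(","))
    w=ray(c,np.array([u,v])/1.25,z); print(a,loc(w).round(4))
E
python3 wr.py 412,402,.103 412,365,.103 152,354,.086 702,330,.086 257,336,.045 280,385,.1 530,385,.1
```

```text
412,402,.103 [0.0006 0.0033]
412,365,.103 [0.0006 0.0142]
152,354,.086 [-0.0751  0.0055]
702,330,.086 [0.0847 0.0128]
257,336,.045 [-0.0595 -0.0124]
280,385,.1 [-0.033  0.006]
530,385,.1 [0.0307 0.0058]
```

```bash
python3 -m pendant '[[[0,0,-0.004],0],[[0,0,-0.004],0],[[0,0,0],0]]'; python3 st.py wrist:w7
```

```text
clock: 9.93
tcp_pos: [0.4674, -0.0616, 0.0562]
tool_rot: [[-0.0, 0.944, 0.331], [0.0, 0.331, -0.944], [-1.0, -0.0, -0.0]]
force: [0.3, -0.7, -0.1]
grip_width: 0.0153
t 9.925 cradle [ 0.     -0.0042] z 0.0562 yaw err -0.15 F [ 0.3 -0.7 -0.1] w 0.015333296868746515 q [ 0.45  0.53 -0.46  2.13  0.42  0.58  0.01]
```

View pics/w7.png

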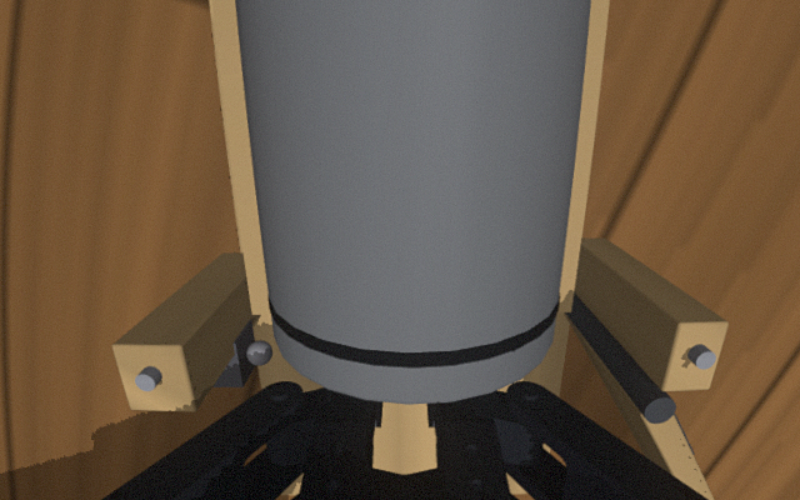

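The jar moved in with the fingers, and its foot is now about 7–9 mm past the mouth line. I'll retreat, close the fingers and raise.

```bash
python3 -m pendant '[[[0,0,0.02],0],[[0,0,0.04],0],[[0,0,0.04],0],[[-0.05,0,0],0],[[-0.05,0,0],0],[[-0.05,0,0],0],[[0,0,0],0],[[0,0,0],0]]' 0; python3 st.py wrist:w8 scene:s8
```

```text
clock: 10.98
tcp_pos: [0.5002, -0.1565, 0.2059]
tool_rot: [[-0.001, 0.944, 0.33], [-0.0, 0.33, -0.944], [-1.0, -0.001, -0.0]]
force: [-0.2, -0.6, -0.1]
grip_width: 0.0
t 10.975 cradle [-0.0007 -0.1046] z 0.2059 yaw err -0.19 F [-0.2 -0.6 -0.1] w 1.687112735062287e-06 q [ 0.72  0.37 -0.58  1.91  0.25  0.93  0.35]
```

View pics/w8.png

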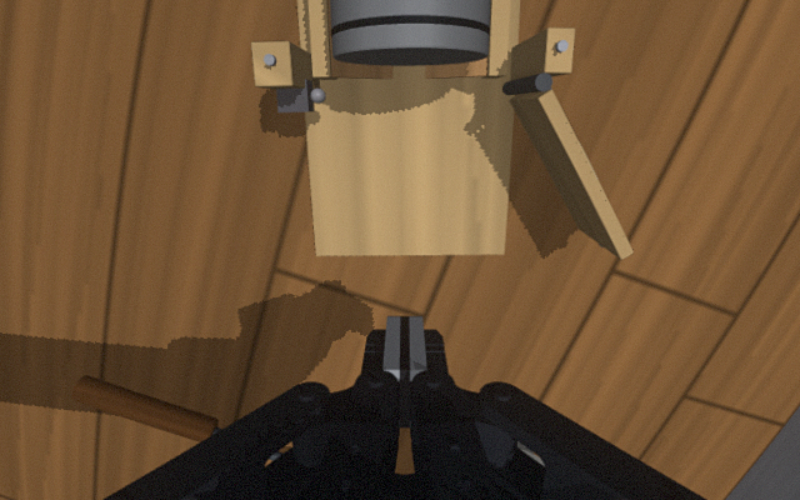

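View pics/s8.png

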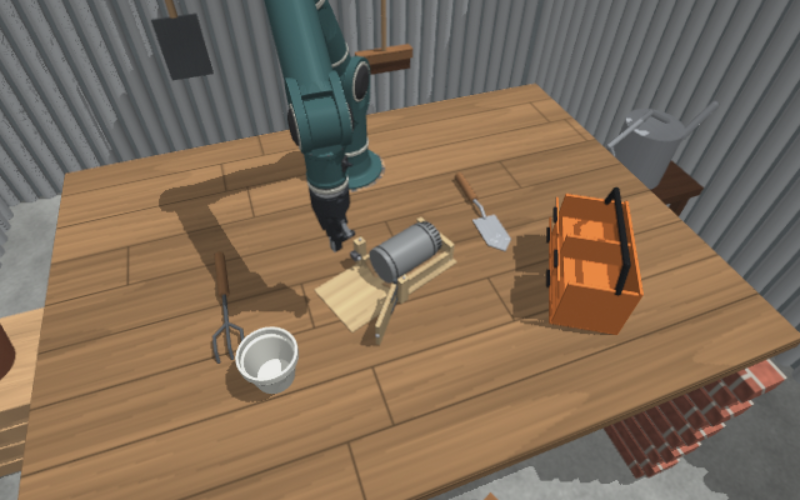

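```bash
python3 wr.py 411,64,.103 411,35,.103 275,65,.086 560,53,.086 543,83,.08 626,255,.08 318,255,.004 505,253,.004 387,317,.195 427,317,.195 370,335,.21 440,335,.21 320,385,.24 500,385,.24
python3 - <<'E'
import numpy as np
H=np.array([.075,-.007]);r=.095
for th in [2.15,1.9,1.6,1.3,1.0,.7,.4,.2,.1,.05,0]:
    p=np.array([-np.sin(th),np.cos(th)]);d=np.array([-np.cos(th),-np.sin(th)])
    print(th,(H+r*d-p*(.005+.015*abs(p[0])+.011*abs(p[1]))).round(4))
E
```

```text
411,64,.103 [0.0015 0.0024]
411,35,.103 [0.0015 0.0164]
275,65,.086 [-0.0745  0.0044]
560,53,.086 [0.0849 0.0105]
543,83,.08 [ 0.0785 -0.0053]
626,255,.08 [ 0.1452 -0.1115]
318,255,.004 [-0.0758 -0.1381]
505,253,.004 [ 0.0828 -0.1366]
387,317,.195 [-0.0088 -0.0951]
427,317,.195 [ 0.0065 -0.0951]
370,335,.21 [-0.014  -0.0941]
440,335,.21 [ 0.0102 -0.0941]
320,385,.24 [-0.0257 -0.0924]
500,385,.24 [ 0.0246 -0.0926]
2.15 [ 0.1467 -0.0736]
1.9 [ 0.1272 -0.0895]
1.6 [ 0.0981 -0.1014]
1.3 [ 0.0712 -0.1045]
1.0 [ 0.0435 -0.0997]
0.7 [ 0.0172 -0.0859]
0.4 [-0.0043 -0.0633]
0.2 [-0.0144 -0.0443]
0.1 [-0.0178 -0.0338]
0.05 [-0.019  -0.0285]
0 [-0.02  -0.023]
```

```bash
python3 -c "
import cv2
a=cv2.imread('pics/w8.png')[0:130,240:590]; cv2.imwrite('pics/w8c.png',cv2.resize(a,None,fx=2.2,fy=2.2,interpolation=cv2.INTER_CUBIC))"; python3 wr.py 411,64,.055 411,64,.03 411,64,.007 411,53,.103 411,76,.0
```

```text
411,64,.055 [0.0021 0.0069]
411,64,.03 [0.0025 0.0092]
411,64,.007 [0.0028 0.0113]
411,53,.103 [0.0015 0.0078]
411,76,.0 [0.0029 0.0035]
```

View pics/w8c.png

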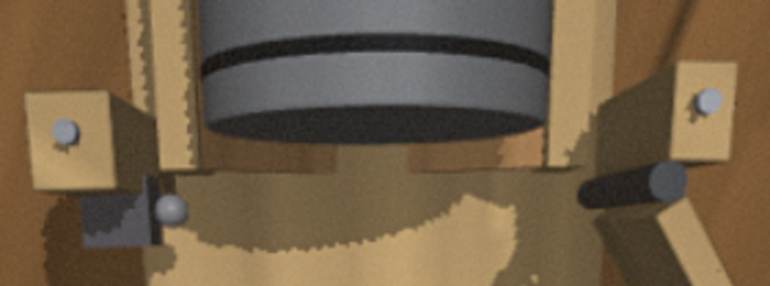

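```bash
python3 -m pendant '[[[0,0.056,-0.014],0],[[0,0.056,-0.014],0],[[0,0.055,-0.015],0],[[0,0,0],0],[[0.048,0,0],0],[[0.048,0,0],0],[[0.048,0,0],0],[[0,0,0],0]]'; python3 st.py wrist:w9 scene:s9;python3 -c "
import cv2
a=cv2.imread('pics/s9.png')[180:380,200:480]; b=cv2.imread('pics/w9.png')
cv2.imwrite('pics/m9.png',cv2.vconcat([cv2.resize(a,(420,300)),cv2.resize(b,(420,262))]))"
```

```text
clock: 12.08
tcp_pos: [0.6397, -0.0615, 0.0573]
tool_rot: [[-0.011, 0.944, 0.33], [0.0, 0.33, -0.944], [-1.0, -0.01, -0.004]]
force: [0.4, -1.0, 0.3]
grip_width: 0.0
t 12.075 cradle [ 0.1625 -0.0615] z 0.0573 yaw err -0.2 F [ 0.4 -1.   0.3] w 1.2346899257158231e-05 q [ 0.38  0.75 -0.48  1.7   0.44  0.82  0.04]
```

View pics/m9.png

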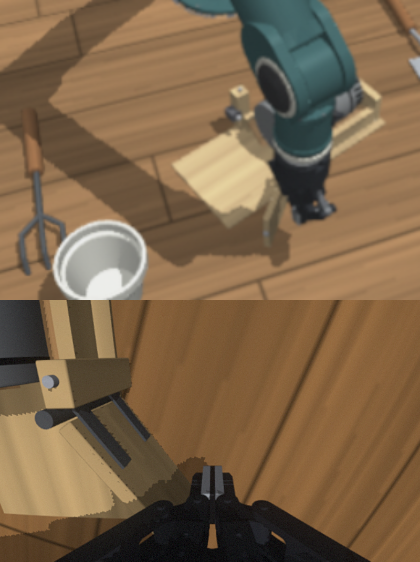

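Closed fingers are on the outer side of the gate and clear of it. Next is the sweep.

```bash
python3 -m pendant '[[[0,0,0],0],[[0,-0.008,0.006],0],[[0,-0.008,0.006],0],[[0,-0.01,0.008],0],[[0,-0.01,0.008],0],[[0,-0.014,0.006],0],[[0,-0.014,0.006],0],[[0,-0.014,0.002],0],[[0,-0.013,0.001],0],[[0,0,0],0]]'; python3 st.py wrist:w10 scene:s10;python3 -c "
import cv2
a=cv2.imread('pics/s10.png')[180:380,200:480]; b=cv2.imread('pics/w10.png')
cv2.imwrite('pics/m10.png',cv2.vconcat([cv2.resize(a,(420,300)),cv2.resize(b,(420,262))]))"
```

```text
clock: 13.42
tcp_pos: [0.5713, -0.1322, 0.0622]
tool_rot: [[-0.001, 0.944, 0.329], [-0.001, 0.329, -0.944], [-1.0, -0.001, 0.0]]
force: [0.2, 0.1, 0.3]
grip_width: -0.0001
t 13.425 cradle [ 0.0744 -0.1054] z 0.0622 yaw err -0.23 F [0.2 0.1 0.3] w -0.00011139429427652428 q [ 0.54  0.67 -0.49  1.85  0.45  0.74  0.14]
```

View pics/m10.png

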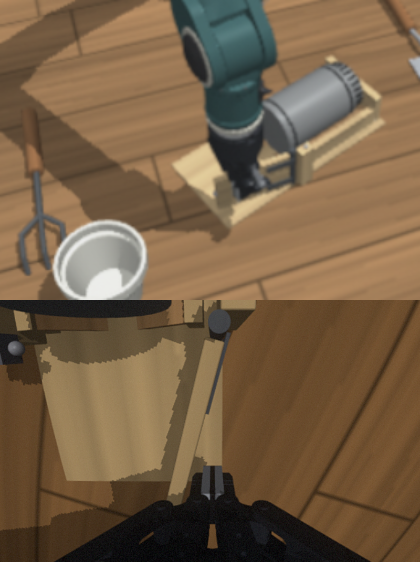

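```bash
python3 -m pendant '[[[0,-0.014,-0.003],0],[[0,-0.014,-0.003],0],[[0,-0.014,-0.007],0],[[0,-0.013,-0.007],0],[[0,-0.011,-0.011],0],[[0,-0.01,-0.011],0],[[0,-0.005,-0.009],0],[[0,-0.004,-0.009],0],[[0,0,0],0]]'; python3 st.py wrist:w11 scene:s11;python3 -c "
import cv2
a=cv2.imread('pics/s11.png')[180:380,200:480]; b=cv2.imread('pics/w11.png')
cv2.imwrite('pics/m11.png',cv2.vconcat([cv2.resize(a,(420,300)),cv2.resize(b,(420,262))]))"
```

```text
clock: 14.65
tcp_pos: [0.4721, -0.1021, 0.0623]
tool_rot: [[-0.0, 0.944, 0.331], [0.0, 0.331, -0.944], [-1.0, -0.0, -0.0]]
force: [0.8, -0.2, -0.2]
grip_width: -0.0001
t 14.65 cradle [-0.0091 -0.044 ] z 0.0623 yaw err -0.11 F [ 0.8 -0.2 -0.2] w -7.08329780117182e-05 q [ 0.56  0.54 -0.51  2.1   0.45  0.61  0.08]
```

View pics/m11.png

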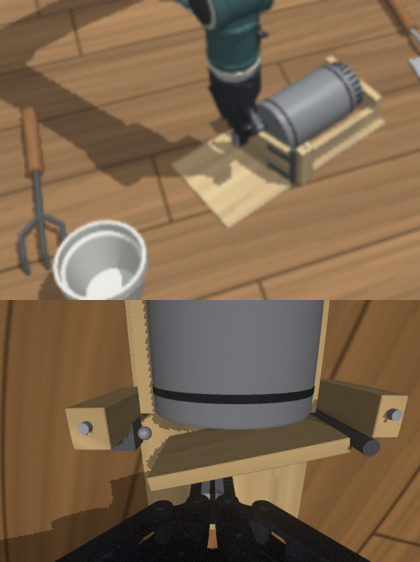

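```bash
python3 -m pendant '[[[0,-0.005,-0.006],0],[[0,-0.003,-0.006],0],[[0,0,-0.004],0],[[0,0,-0.003],0],[[0,0,-0.002],0],[[0,0,0],0]]'; python3 st.py wrist:w12
```

```text
clock: 15.5
tcp_pos: [0.4576, -0.0859, 0.0622]
tool_rot: [[-0.0, 0.944, 0.33], [-0.0, 0.33, -0.944], [-1.0, -0.001, 0.0]]
force: [-0.5, 0.6, 0.8]
grip_width: 0.0001
t 15.5 cradle [-0.0174 -0.0239] z 0.0622 yaw err -0.2 F [-0.5  0.6  0.8] w 0.00012292975876256298 q [ 0.54  0.52 -0.51  2.14  0.45  0.59  0.04]
```

View pics/w12.png

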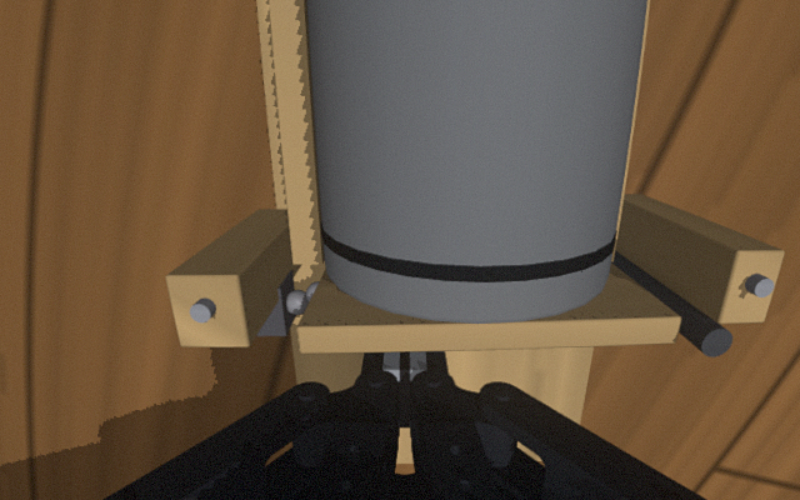

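```bash
python3 -m pendant '[[[0,0,-0.002],0],[[0,0,-0.001],0],[[0,0,0],0]]'; python3 st.py;  python3 -m pendant '[[[0,0,-0.002],0],[[0,0,-0.001],0],[[0,0,0],0]]'; python3 st.py wrist:w13
```

```text
clock: 15.92
tcp_pos: [0.4575, -0.084, 0.0623]
tool_rot: [[0.001, 0.944, 0.329], [-0.001, 0.329, -0.944], [-1.0, 0.0, 0.002]]
force: [1.5, -5.5, -1.9]
grip_width: -0.0002
t 15.925 cradle [-0.0168 -0.0221] z 0.0623 yaw err -0.22 F [ 1.5 -5.5 -1.9] w -0.00018474463231929282 q [ 0.53  0.52 -0.51  2.14  0.45  0.59  0.04]
clock: 16.3
tcp_pos: [0.4574, -0.0838, 0.0624]
tool_rot: [[0.002, 0.945, 0.327], [-0.004, 0.328, -0.945], [-1.0, 0.001, 0.005]]
force: [3.1, -12.2, -5.6]
grip_width: 0.0
t 16.3 cradle [-0.0169 -0.0218] z 0.0624 yaw err -0.33 F [  3.1 -12.2  -5.6] w 1.2925527288496666e-05 q [ 0.53  0.52 -0.5   2.14  0.45  0.59  0.03]
```

View pics/w13.png

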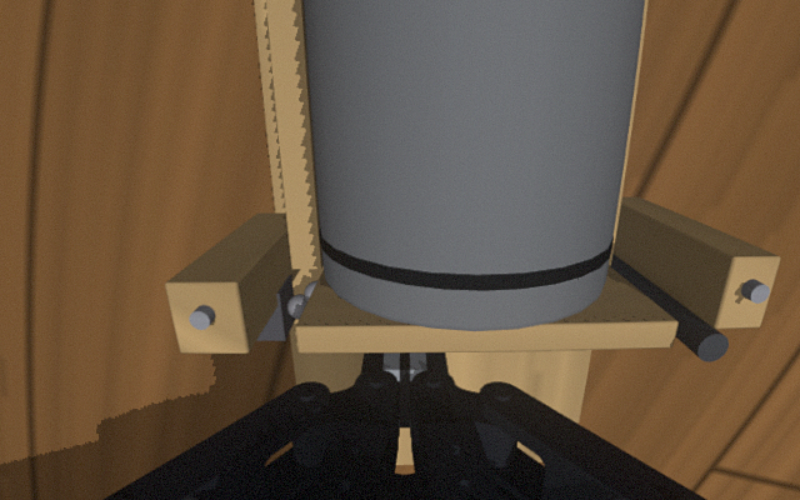

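```bash
python3 wr.py 299,352,.08 674,347,.08 299,324,.08 674,320,.08 207,318,.086 750,292,.086
```

```text
299,352,.08 [-0.0516 -0.0103]
674,347,.08 [ 0.0703 -0.0102]
299,324,.08 [-0.0506 -0.0001]
674,320,.08 [ 0.0679 -0.0001]
207,318,.086 [-0.0762  0.0052]
750,292,.086 [0.0859 0.0121]
```

```bash
python3 -c "
import cv2
a=cv2.imread('pics/w13.png')[180:380,150:550]; cv2.imwrite('pics/w13c.png',cv2.resize(a,None,fx=2,fy=2,interpolation=cv2.INTER_CUBIC))"
```

```text
(no output)
```

View pics/w13c.png

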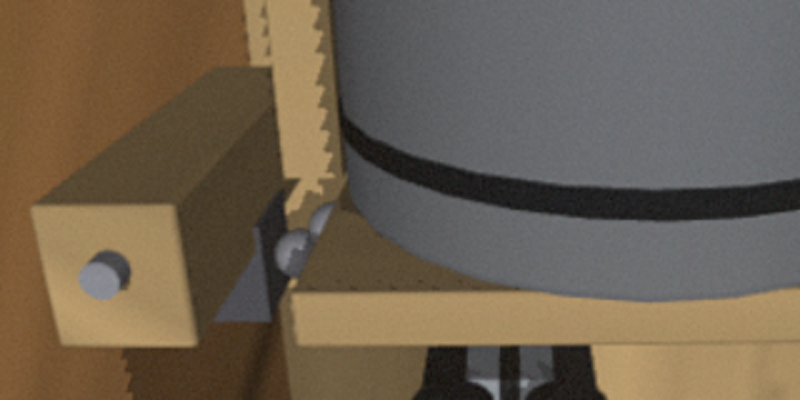

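The gate is parallel to the mouth with its outer face at about -0.012, and it resists 13 N, so it's on its stop. I'll back off, raise and check.

```bash
python3 -m pendant '[[[0,0,0.01],0],[[0,0,0.03],0],[[0,0,0.04],0],[[-0.05,0,0],0],[[-0.05,0,0],0],[[-0.05,0,0],0],[[0,0,0],0],[[0,0,0],0]]'; python3 st.py wrist:w14 scene:s14 side:i14; python3 -c "
import cv2
a=cv2.imread('pics/w14.png')[0:200,200:600]; cv2.imwrite('pics/w14c.png',cv2.resize(a,None,fx=2,fy=2,interpolation=cv2.INTER_CUBIC))"
```

```text
clock: 17.35
tcp_pos: [0.4818, -0.1552, 0.2117]
tool_rot: [[-0.001, 0.944, 0.33], [0.0, 0.33, -0.944], [-1.0, -0.001, -0.001]]
force: [-0.6, 0.5, -0.6]
grip_width: 0.0003
t 17.35 cradle [-0.0176 -0.0973] z 0.2117 yaw err -0.17 F [-0.6  0.5 -0.6] w 0.00027716115023653144 q [ 0.79  0.34 -0.64  1.95  0.25  0.93  0.35]
```

View pics/w14c.png

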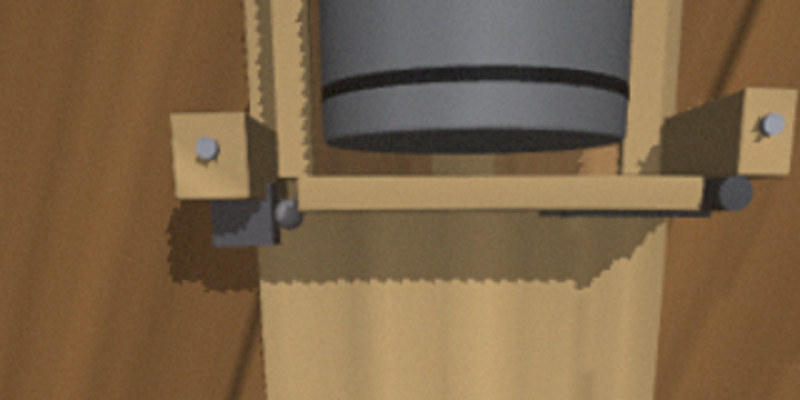

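View pics/s14.png

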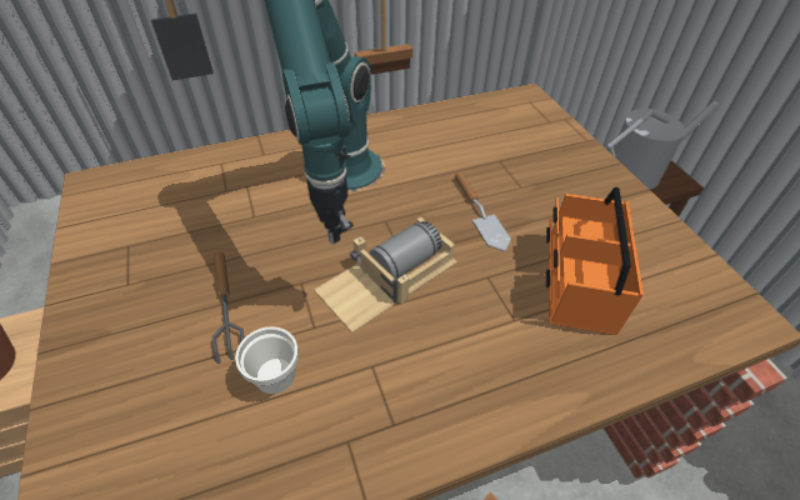

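View pics/i14.png

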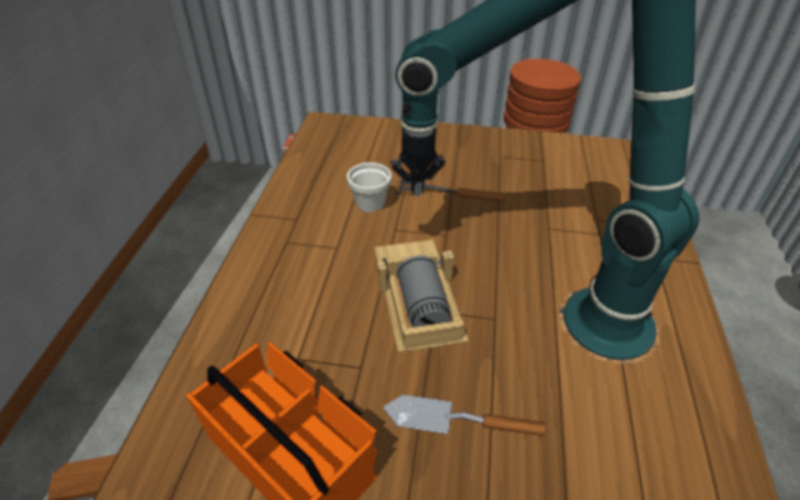

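```bash
python3 wr.py 350,105.5,.08 551,104.5,.08 305.5,78,.086 583.5,66,.086 345,89,.004 ; python3 - <<'E'
import numpy as np
E
python3 -c "
import cv2,numpy as np
a=cv2.imread('pics/s8.png').astype(int);b=cv2.imread('pics/s14.png').astype(int)
for n,(u0,v0,u1,v1) in dict(pot=(232,322,300,395),rake=(208,310,245,365),trowel=(450,170,515,252),caddy=(545,185,645,335)).items(): print(n,(np.abs(a-b)[v0:v1,u0:u1].max(2)>40).sum())"
```

```text
350,105.5,.08 [-0.0515 -0.0107]
551,104.5,.08 [ 0.0694 -0.0099]
305.5,78,.086 [-0.076   0.0048]
583.5,66,.086 [0.0845 0.0117]
345,89,.004 [-0.0644  0.0018]
pot 0
rake 61
trowel 0
caddy 0
```

```bash
python3 -c "
from rig import ctrl
print(ctrl.sign_off())"
```

```text
the job is handed in; nothing more can be done
None
```

The job is done and handed in at about 17.5 s of the 61 s allowed. The jar lies in the cradle behind the shut gate.

- **Jar:** I pushed it near its top until it tipped over its foot edge into the cradle, with the dial lid towards the closed end. I then pushed its foot to about 9 mm past the mouth line, which is roughly 11 mm clear of the gate's inner face.
- **Gate:** I swept it shut with the closed fingers. It took a 13 N push without moving further. After I backed off, the wrist camera put it at about 0.001 rad, to within a few milliradians, so it is seated past the catch.
- **Other objects:** Pictures from before and after the gate was swung show no change at the pot, trowel or caddy. The rake area showed 61 changed pixels. I put these down to the arm's shadow, since the arm never came near the rake, but I didn't check further.
- **Robot at hand-in:** The gripper was raised clear and touching nothing.
- **Measurement disagreement:** My fitted cradle position disagreed with the wrist camera by about 2 mm, so I corrected the final readings against the posts.

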